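Take off the guard plate and wind the preload ratchet three clicks

TASK

Lift the guard plate off its pins on the grey preload unit, lay it flat, handle up, in the middle of the rubber mat and let go of it. Then swing the unit's ratchet lever by its upright knob, anticlockwise seen from above, exactly three clicks on from where it stands, never to a fourth, and hold it there: finish with the fingers still on the lever. Leave the other things on the bench alone.

Things in the scene. Friction and masses are not known exactly. Their poses are not given: they have to be found in the camera images.
- housing: Grey block of the preload unit, 180 (x) x 250 (y) x 50 mm high, fixed, left or right of the bench's middle. Origin: centre of its underside, z up. The lever points roughly to its -x. Four steel posts, 16 mm diameter, at x = +-70, y = +-105 mm, shoulders at z = 100 mm; those at (-70, -105) and (70, 105) carry 8 mm pins up to z = 112 mm.
- cover: Loose guard plate: aluminium, 170 (x) x 240 (y) x 5 mm, 0.26 to 0.47 kg, 11.5 mm holes over the two pins; at the start it lies on the four post shoulders above the lever (underside at z = 100 mm, axes along the housing's). Flat below. Origin: centre of its underside, z up.
- cover_handle (a point): Centre of the dark steel bar handle on the plate: bar 14 (x) x 70 (y) x 14 mm high, its centre 36 mm above the plate's underside, 24 mm free height beneath the bar, on two legs near its ends. Axes as the plate's.
- mat: Flat black rubber mat, 300 (x) x 270 (y) x 4 mm, fixed to the bench on the other side of the middle from the housing. Origin: centre of its underside (its top is 4 mm higher); axes along its edges.
- lever: Ratchet lever: origin on its upright turning axis, at the housing's top (z = 50 mm), 30 mm to +x of the housing's centre. A flat steel arm, 13 mm wide, its top 63 mm above the bench, reaches 75 mm out to the knob. It turns anticlockwise seen from above (positive about z). It starts in one of its first three notches; its axes do not point along the arm.
- ratchet (a point): Where the pawl meets the teeth. It stops the lever from turning back; a weak spring leans the lever on it (1 N at the knob). Notches are 12 degrees apart, 16 mm at the knob. A click falls 9 to 10 degrees past each notch: the push at the knob, 3 to 5 N, drops by about 6 N and the lever runs on to the next notch. The third notch is 36 degrees from the start; the fourth click falls at about 45.
- lever_knob (a point): Middle of the lever's upright round black knob: 18 mm diameter, 30 mm tall, fixed on the arm, its foot 62 mm and its top 92 mm above the bench, this point 77 mm. Free all round but for the arm below, the hub on the axis 75 mm away (67 mm high) and the posts about 60 mm or more away.
- test_block: Bystander: steel disc, 60 mm diameter, 12 mm high, near the middle line of the bench. Origin under its centre.
- anvil: Bystander: small steel anvil, foot 44 mm, stem 16 mm, 45 mm tall, near the middle line. Origin under its centre.
- caliper: Bystander: caliper 150 mm long lying flat, near the left front.
- screwdriver: Bystander: screwdriver 180 mm long, near the right front.
- mug: Bystander: white mug, 80 mm wide, 90 mm tall, on the left.
- jar: Bystander: amber jar, 60 mm wide, 80 mm tall, on the right.
- specimen: Bystander: dark steel bar 55 x 12 x 12 mm near the middle line.

How it is judged:
By the outcome, as a careful person would: the job done as asked, in the order asked, and still so for the second after the job is handed in, while the arm keeps its last pose, push and grip.
It also fails if it takes over 69 s, if anything falls off the work surface, if the arm or the gripper's body presses on something with over 40 N, if the wrist force passes 120 N, or if a joint passes its speed limit or range.

ROBOT

A 6-joint arm with a two-finger parallel gripper is mounted at the origin on the work surface. World frame = base frame: x ahead of the robot, y to its left, z up, the work surface at z = 0. Lengths are in m, angles in rad, forces in N, time in s.
With the tool pointing down it reaches from about 0.4 to 0.825 m from the base axis. Payload 7 kg.
Tool frame: the origin (TCP) lies at the centre of the arm's flange, where the gripper is bolted on; the fingertips stand 178 mm ahead of it and the grasp point (between the pads) lies 159 mm ahead of it; z points along the fingers, y is the direction in which the jaws open and shut (so a half turn about z gives the same grasp; the last joint's range is limited). The gripper opens to 88 mm and grips with 3 to 60 N. Pads are 19 mm wide; open, the fingers measure 130 mm over their backs; the gripper's body (78 mm by 193 mm) begins 47 mm behind the grasp point.
Start: joints at [-1.009, 0.359, 0.012, 0, -1.224, -0.288], TCP at [0.182, -0.65, 0.405] pointing down, gripper open.
Joint ranges: [-3.07, 3.07], [-1.43, 2.12], [-1.02, 1.25], [-3.03, 1.67], [-3.05, -0], [-3.03, 3.03]. Speed limits (rad/s): [2.39, 2.39, 3.01, 3.14, 3.14, 3.14].

INTERFACE

Orientations are given as [roll, pitch, yaw] about the fixed x, y, z axes, in that order (R = Rz(yaw) Ry(pitch) Rx(roll)).
In Python, from station import * gives the robot as it stands.
- The arm moves only by the tool send_rows, never from a script. Its argument "motion" is a list of rows, each an object with "offset": the shift along the tool's x, y, z in cm, a list of three; "turn": the turn about the tool's z in degrees. In form: [{"offset": [x, y, z], "turn": turn}, ...]. A call has 1 to 8 rows; each row is the pose to reach, as a shift and turn from the pose commanded when the call began, along the tool's axes at that moment; what a row does not reach only later rows make up. A row lasts 1/10 s, in which the tool goes at most 50 mm and 8.59 degrees, less where a joint would pass 70% of its speed; a pose out of reach is approached as far as the arm can. A call with a gripper value outside its range is refused whole. "hand" is the opening, from -1 (shut) to 1 (fully open), set as the call begins (left out, the last holds). The fingers move at their own pace and stop on an object; "squeeze" is the grip in N (left out, the last holds). Time passes only in rows, so rows that repeat a pose let the fingers close. It gives the time, the measured TCP pose, the force and the opening at its end, in the units of the state.
- get_state(): the state, without advancing time (a new reading comes with each control period).
- grab_frame(name): name is "scene" or "top"; returns a dict with "frame" (480x640x3 uint8, blue, green, red), "range_z" (480x640 float32, m along the optical axis (not along the pixel's ray), 0 where there is no reading), "vertical_fov" (degrees; the focal length in pixels is half the picture's height over the tangent of half this angle, whatever the lens; pixels are square), "cx", "cy" (the principal point, pixels), "k1" (the pictures are not rectified: a ray, as slopes to the right and down, at radius r is drawn at 1 + k1 r^2 times it, then the intrinsics apply), "cam_to_world" (4x4, takes a point from camera to world coordinates). Camera axes: x right, y up, looking along -z (the intrinsics and any distortion apply to the point x, -y, -z); pixel columns grow to the right and rows downward; lengths in m; the calibration is good to about 2 mm. A picture is of the moment at which its call begins.
- job_done(): hands the job in, once; it reports no verdict.
The state is a dict: "t": time; "q": joint angles; "qd": joint speeds; "joint_efforts": joint torques, N m; "eef_pos": TCP position; "ee_rot": TCP orientation; "force": force on the tool from outside, world axes, zero at the start; "moment": the same for the moment, N m; "width": finger opening in m.
Only numpy, scipy, OpenCV 4.12 (cv2) and the standard library are available. Lean on these libraries where they do the work, as an engineer would, in place of code of your own. Each camera call takes 0.05 s, during which the arm holds its last target. There are 200 camera calls.

## Working session

There is one attempt and no reset: what is moved stays moved. The work goes in short steps, Python scripts to look and compute and a tool call to move; the robot and the scene stay as the last step left them, time stands still between calls to the robot, and variables do not carry over. Pictures are saved under pics/ and viewed, about 8 in all and at most 12, crops included, and the job is handed in when it is done.

Besides the shell and the picture viewer there is one more tool, called after "Emit:" as name([rows], argument=value, ...), one row to a line, values as JSON. send_rows: Moves the arm, as the interface text tells. Its arguments: {"type":"object","properties":{"motion":{"type":"array"},"hand":{"type":"number"},"squeeze":{"type":"number"}},"required":["motion"]}

```bash
mkdir -p pics; ls
cat > h.py <<'E'
from station import *
import numpy as np, cv2
from scipy.spatial.transform import Rotation as R
def cloud(f):
    h,w=f["range_z"].shape; F=h/2/np.tan(np.radians(f["vertical_fov"]/2))
    K=np.array([[F,0,f["cx"]],[0,F,f["cy"]],[0,0,1.]])
    u,v=np.meshgrid(np.arange(w),np.arange(h))
    p=cv2.undistortPoints(np.stack([u,v],-1).reshape(-1,1,2).astype(float),K,np.array([f["k1"],0,0,0.])).reshape(h,w,2)
    z=f["range_z"]; P=np.stack([p[...,0]*z,-p[...,1]*z,-z],-1)
    T=np.array(f["cam_to_world"]); W=P@T[:3,:3].T+T[:3,3]; W[z==0]=np.nan
    return W
E
python3 - <<'E'
from h import *
s=get_state(); print({k:np.round(v,3) for k,v in s.items()})
for n in("top","scene"):
    f=grab_frame(n); cv2.imwrite(f"pics/{n}0.png",f["frame"]); W=cloud(f); np.save(n+"0.npy",W)
    print(n,np.round(f["cam_to_world"],3).tolist(),f["vertical_fov"],f["k1"])
E
```

```text
pics
{'t': np.float64(0.0), 'q': array([-1.009,  0.359,  0.011, -0.   , -1.224, -0.288]), 'qd': array([-0.   , -0.001, -0.002,  0.   , -0.001,  0.001]), 'joint_efforts': array([-1.0000e-03, -5.8272e+01,  2.9305e+01,  6.9970e+00,  7.0000e-03,
       -0.0000e+00]), 'eef_pos': array([ 0.182, -0.65 ,  0.404]), 'ee_rot': array([ 3.14 , -0.   , -2.868]), 'force': array([ 0.307, -0.598,  0.608]), 'moment': array([0.013, 0.025, 0.   ]), 'width': np.float64(0.087)}
top [[0.027, 0.995, -0.097, 0.404], [-1.0, 0.027, -0.005, 0.003], [-0.002, 0.097, 0.995, 1.534], [0.0, 0.0, 0.0, 1.0]] 42.61280032632109 0.04318798679296611
scene [[0.226, -0.658, 0.718, 1.735], [0.974, 0.147, -0.172, -0.272], [0.007, 0.739, 0.674, 1.224], [0.0, 0.0, 0.0, 1.0]] 45.3358553569122 0.035462096115785505
```

View pics/top0.png

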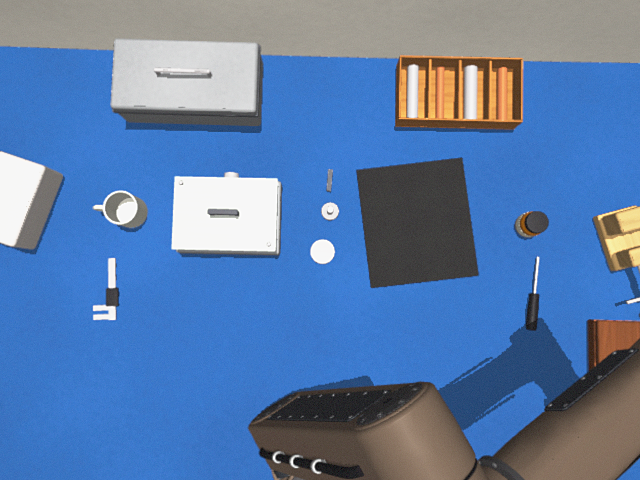

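View pics/scene0.png

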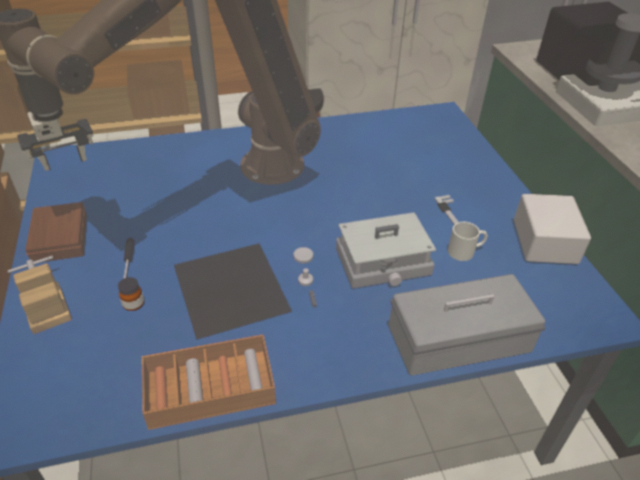

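The top picture shows the cover centred near (226,213), its pins at (181,183) and (269,245), and the mat at about (418,222). The housing is on the left (y>0). The mug, caliper, screwdriver, jar, disc, anvil and specimen are all clear of them. The scene view agrees.

Run:
```python
from h import *
W=np.load("top0.npy"); im=cv2.imread("pics/top0.png")
def rect(m,name):
    m=m.astype(np.uint8); n,l,st,_=cv2.connectedComponentsWithStats(m); k=1+np.argmax(st[1:,4]); P=W[l==k]
    r=cv2.minAreaRect((P[:,:2]*1000).astype(np.float32)); print(name,len(P),np.round(r[0],1),np.round(r[1],1),round(r[2],2),"z",np.round(np.nanmedian(P[:,2]),4)); return P
Z=W[...,2]; box=np.zeros(Z.shape,bool); box[150:280,150:300]=1
rect(box&(Z>.09)&(Z<.125),"cover")
rect(box&(Z>.13),"handle")
b2=np.zeros(Z.shape,bool); b2[140:300,345:490]=1
P=rect(b2&(im.max(2)<90)&(Z<.03),"mat")
for u,v in((181,183),(269,245),(231,175),(223,212),(330,211),(322,251)): print((u,v),np.round(W[v,u],3))
S=np.load("scene0.npy"); Zs=S[...,2]
m=(Zs>.13)&(Zs<.16)&(S[...,0]>.4)&(S[...,0]<.75)&(S[...,1]>.1)&(S[...,1]<.5); P=S[m]; print("handle scene",len(P),P.mean(0))
```

```text
cover 7265 [576.8 237.5] [171.3 242.8] 0.41 z 0.1057
handle 199 [576.6 236.1] [15.5 70. ] 1.61 z 0.1434
mat 12654 [ 579.4 -227. ] [299.  270.6] 8.29 z 0.0044
(181, 183) [0.643 0.341 0.112]
(269, 245) [0.504 0.13  0.111]
(231, 175) [0.678 0.235 0.045]
(223, 212) [0.574 0.234 0.145]
(330, 211) [ 0.595 -0.01   0.05 ]
(322, 251) [0.5   0.007 0.009]
handle scene 0 [nan nan nan]<stdin>:13: RuntimeWarning: Mean of empty slice.
  ret = um.true_divide(
```

Add to h.py:
```python
def to(p,yawdeg):
    "offset (cm) and turn (deg) in tool axes from the present pose to TCP world p with tool down"
    s=get_state(); Rm=R.from_euler('xyz',s["ee_rot"]).as_matrix()
    o=Rm.T@(np.array(p)-s["eef_pos"])*100
    yaw=np.degrees(s["ee_rot"][2]); t=-((yawdeg-yaw+180)%360-180)
    print("t",round(float(s["t"]),2),"pos",np.round(s["eef_pos"],4),"yaw",round(yaw,2),"-> offset",np.round(o,2),"turn",round(t,2),"F",np.round(s["force"],1),"w",round(float(s["width"]),4))
```

```text
(no output)
```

Emit:
send_rows([
  {"offset": [-31.2, 12, 0], "turn": -60},
  {"offset": [-31.2, 12, 0], "turn": -60},
  {"offset": [-31.2, 12, 0], "turn": -60},
  {"offset": [-31.2, 12, 0], "turn": -60},
  {"offset": [-31.2, 12, 0], "turn": -60},
  {"offset": [-31.2, 12, 0], "turn": -60},
  {"offset": [-31.2, 12, 0], "turn": -60},
  {"offset": [-31.2, 12, 0], "turn": -60},
], hand=1)

```text
t: 0.9
eef_pos: [0.4536, -0.4473, 0.4041]
ee_rot: [3.141, 0.001, -1.812]
force: [-0.4, 0.4, -0.7]
width: 0.0878
```

```bash
python3 -c "
from h import *
to((.577,.237,.4),-89.6)"
```

```text
t 0.9 pos [ 0.4536 -0.4473  0.4041] yaw -103.79 -> offset [-69.4    4.33   0.45] turn -14.19 F [-0.4  0.4 -0.7] w 0.0878
```

Emit:
send_rows([
  {"offset": [-40, 2.5, 0], "turn": -14.2},
  {"offset": [-40, 2.5, 0], "turn": -14.2},
  {"offset": [-40, 2.5, 0], "turn": -14.2},
  {"offset": [-40, 2.5, 0], "turn": -14.2},
  {"offset": [-40, 2.5, 0], "turn": -14.2},
  {"offset": [-40, 2.5, 0], "turn": -14.2},
  {"offset": [-40, 2.5, 0], "turn": -14.2},
  {"offset": [-40, 2.5, 0], "turn": -14.2},
])

```text
t: 1.7
eef_pos: [0.5246, -0.0554, 0.4047]
ee_rot: [3.142, 0.0, -1.574]
force: [1.0, 0.6, -0.6]
width: 0.0881
```

```bash
python3 -c "
from h import *
to((.577,.237,.36),-89.6)"
```

```text
t 1.7 pos [ 0.5246 -0.0554  0.4047] yaw -90.19 -> offset [-29.26  -5.14   4.47] turn -0.59 F [ 1.   0.6 -0.6] w 0.0881
```

Emit:
send_rows([
  {"offset": [-28.5, -5.1, 4.4], "turn": 0},
  {"offset": [-28.5, -5.1, 4.4], "turn": 0},
  {"offset": [-28.5, -5.1, 4.4], "turn": 0},
  {"offset": [-28.5, -5.1, 4.4], "turn": 0},
  {"offset": [-28.5, -5.1, 4.4], "turn": 0},
  {"offset": [-28.5, -5.1, 4.4], "turn": 0},
  {"offset": [-28.5, -5.1, 4.4], "turn": 0},
  {"offset": [-28.5, -5.1, 4.4], "turn": 0},
])

```text
t: 2.5
eef_pos: [0.5764, 0.2285, 0.3596]
ee_rot: [3.14, -0.001, -1.572]
force: [-0.7, -0.2, -0.2]
width: 0.0876
```

```bash
python3 -c "
from h import *
to((.577,.237,.294),-89.6)
f=grab_frame('scene');W=cloud(f);np.save('scene1.npy',W)
cv2.imwrite('pics/s1.png',cv2.resize(f['frame'][130:310,290:530],None,fx=3,fy=3))"
```

```text
t 2.5 pos [0.5764 0.2285 0.3596] yaw -90.08 -> offset [-0.86 -0.07  6.56] turn -0.48 F [-0.7 -0.2 -0.2] w 0.0876
```

View pics/s1.png

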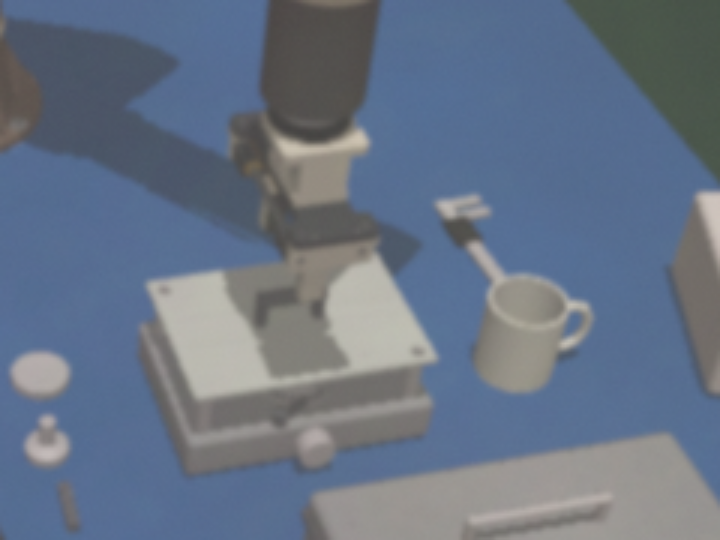

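The gripper is centred over the handle at about (300,290) in the crop. The jaws straddle the bar. I'll lower it and grip.

Emit:
send_rows([
  {"offset": [-0.8, 0, 2.5], "turn": -0.5},
  {"offset": [-0.8, 0, 4.5], "turn": -0.5},
  {"offset": [-0.8, 0, 6.5], "turn": -0.5},
  {"offset": [-0.8, 0, 6.5], "turn": -0.5},
  {"offset": [-0.8, 0, 6.5], "turn": -0.5},
])

```text
t: 3.05
eef_pos: [0.5768, 0.2348, 0.2964]
ee_rot: [-3.141, -0.0, -1.565]
force: [0.5, -0.1, 1.0]
width: 0.0876
```

Emit:
send_rows([
  {"offset": [0, 0, 0], "turn": 0},
  {"offset": [0, 0, 0], "turn": 0},
  {"offset": [0, 0, 0], "turn": 0},
  {"offset": [0, 0, 0], "turn": 0},
  {"offset": [0, 0, 0], "turn": 0},
  {"offset": [0, 0, 0], "turn": 0},
  {"offset": [0, 0, 0], "turn": 0},
  {"offset": [0, 0, 0], "turn": 0},
], hand=-1, squeeze=50)

```text
t: 3.85
eef_pos: [0.5765, 0.236, 0.2956]
ee_rot: [3.141, -0.0, -1.564]
force: [0.7, 0.4, 0.3]
width: 0.0291
```

```bash
python3 -c "
from h import *
to((.577,.237,.294),-89.6); print(get_state()['moment'])"
```

```text
t 3.85 pos [0.5765 0.236  0.2956] yaw -89.61 -> offset [-0.1  -0.05  0.16] turn -0.01 F [0.7 0.4 0.3] w 0.0291
[ 0.04100051  0.02466472 -0.02430427]
```

Emit:
send_rows([
  {"offset": [0, 0, 0], "turn": 0},
  {"offset": [0, 0, 0], "turn": 0},
  {"offset": [0, 0, 0], "turn": 0},
  {"offset": [0, 0, 0], "turn": 0},
  {"offset": [0, 0, 0], "turn": 0},
])

```text
t: 4.35
eef_pos: [0.5758, 0.2359, 0.2955]
ee_rot: [3.14, -0.0, -1.564]
force: [-4.0, 0.3, 2.9]
width: 0.0136
```

Emit:
send_rows([
  {"offset": [0, 0, -0.3], "turn": 0},
  {"offset": [0, 0, -0.7], "turn": 0},
  {"offset": [0, 0, -1.2], "turn": 0},
  {"offset": [0, 0, -1.8], "turn": 0},
  {"offset": [0, 0, -2.6], "turn": 0},
  {"offset": [0, 0, -3.6], "turn": 0},
  {"offset": [0, 0, -4.6], "turn": 0},
  {"offset": [0, 0, -5.6], "turn": 0},
])

```text
t: 5.15
eef_pos: [0.5766, 0.236, 0.353]
ee_rot: [-3.141, 0.001, -1.564]
force: [0.1, -0.6, -3.3]
width: 0.0135
```

```bash
python3 -c "
from h import *
to((.52,0,.36),-89.6); print(get_state()['moment'])"
```

```text
t 5.15 pos [0.5766 0.236  0.353 ] yaw -89.61 -> offset [23.56  5.82 -0.72] turn -0.01 F [ 0.1 -0.6 -3.3] w 0.0135
[0.07459397 0.11389882 0.01812121]
```

Emit:
send_rows([
  {"offset": [1.0, 0, 0], "turn": 0},
  {"offset": [3, 0, 0], "turn": 0},
  {"offset": [6, 0, 0], "turn": 0},
  {"offset": [9.5, 0, 0], "turn": -1},
  {"offset": [13, 0, 0], "turn": -2},
  {"offset": [16.5, 0, 0], "turn": -3},
  {"offset": [20, 0, 0], "turn": -4},
  {"offset": [23.5, 0, 0], "turn": -5},
])

```text
t: 5.95
eef_pos: [0.5772, -0.0017, 0.3513]
ee_rot: [3.141, -0.0, -1.477]
force: [-0.1, -0.3, -4.6]
width: 0.0133
```

Emit:
send_rows([
  {"offset": [3.5, 0.3, 0], "turn": -1},
  {"offset": [7, 0.6, 0], "turn": -2},
  {"offset": [10.5, 0.9, 0], "turn": -2.9},
  {"offset": [14, 1.2, 0], "turn": -2.9},
  {"offset": [17.5, 1.5, 0], "turn": -2.9},
  {"offset": [20, 1.75, 0], "turn": -2.9},
  {"offset": [21.5, 1.9, 0], "turn": -2.9},
  {"offset": [22, 1.9, 0], "turn": -2.9},
])

```text
t: 6.75
eef_pos: [0.5788, -0.2219, 0.3511]
ee_rot: [3.14, 0.0, -1.428]
force: [0.2, -0.4, -4.3]
width: 0.0137
```

```bash
python3 -c "
from h import *
to((.579,-.2285,.1995),-81.7); print(get_state()['moment'])
f=grab_frame('top'); W=cloud(f);np.save('top2.npy',W); cv2.imwrite('pics/t2.png',f['frame'][120:320])
cv2.imwrite('pics/t2c.png',cv2.resize(f['frame'][150:280,150:350],None,fx=4,fy=4,interpolation=cv2.INTER_CUBIC))
f=grab_frame('scene'); np.save('scene2.npy',cloud(f)); cv2.imwrite('pics/s2.png',f['frame'])"
```

```text
t 6.75 pos [ 0.5788 -0.2219  0.3511] yaw -81.85 -> offset [ 0.66  0.06 15.16] turn -0.15 F [ 0.2 -0.4 -4.3] w 0.0137
[0.05275717 0.11435336 0.00541759]
```

View pics/t2c.png

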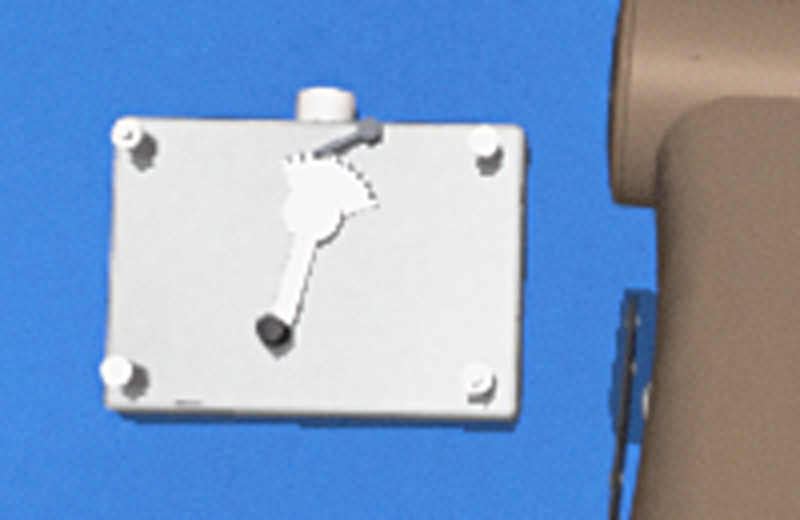

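View pics/s2.png

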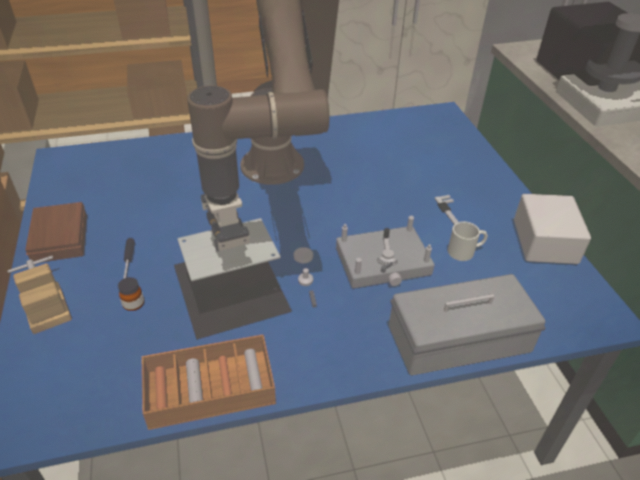

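The cover hangs level over the mat (scene, about (228,248)). With it off, the crop of the top view shows the lever's hub at (312,215) and its knob at (273,330), i.e. full-frame (228,204) and (218,232). I'll lower the plate and measure the lever.

Emit:
send_rows([
  {"offset": [0.6, 0, 1], "turn": 0},
  {"offset": [0.6, 0, 3], "turn": 0},
  {"offset": [0.6, 0, 5.5], "turn": 0},
  {"offset": [0.6, 0, 8], "turn": 0},
  {"offset": [0.6, 0, 10.5], "turn": 0},
  {"offset": [0.6, 0, 12.2], "turn": 0},
  {"offset": [0.6, 0, 13.2], "turn": 0},
  {"offset": [0.6, 0, 13.5], "turn": 0},
])

```text
t: 7.65
eef_pos: [0.5805, -0.2252, 0.2152]
ee_rot: [3.139, 0.001, -1.425]
force: [0.4, 1.2, -3.6]
width: 0.0134
```

Run:
```python
from h import *
to((.579,-.2285,.1995),-81.7); print(get_state()['moment'])
W=np.load("top2.npy"); Z=W[...,2]
S=np.load("scene2.npy")
m=(S[...,2]>.14)&(S[...,2]<.17)&(abs(S[...,0]-.58)<.12)&(abs(S[...,1]+.23)<.14); P=S[m]
c=P.mean(0); print("plate tilt",len(P),c,np.linalg.svd(P-c,full_matrices=False)[2][2])
for name,W in(("top",W),("scene",S)):
    Z=W[...,2]
    m=(Z>.086)&(Z<.097)&(abs(W[...,0]-.577)<.06)&(abs(W[...,1]-.237)<.07); P=W[m]
    print(name,"knob top",len(P),P.mean(0),P.min(0),P.max(0))
    m=(Z>.09)&(Z<.125)&(abs(W[...,0]-.577)<.1)&(abs(W[...,1]-.237)<.13)&~((abs(W[...,0]-.577)<.06)&(abs(W[...,1]-.237)<.07))
    n,l,st,_=cv2.connectedComponentsWithStats(m.astype(np.uint8)); 
    for k in range(1,n):
        if st[k,4]>8: print(" post",st[k,4],W[l==k].mean(0))
W=np.load("top2.npy");Z=W[...,2]
m=(Z>.057)&(Z<.075)&(abs(W[...,0]-.577)<.075)&(abs(W[...,1]-.237)<.07); m=cv2.morphologyEx(m.astype(np.uint8),cv2.MORPH_OPEN,np.ones((2,2)))
P=W[m>0]; h=P[(Z[m>0]>.0645)]; print("hub",len(h),h.mean(0));
```

```text
t 7.65 pos [ 0.5805 -0.2252  0.2152] yaw -81.66 -> offset [0.31 0.19 1.57] turn 0.04 F [ 0.4  1.2 -3.6] w 0.0134
[0.01849489 0.10593523 0.03908097]<stdin>:6: RuntimeWarning: Mean of empty slice.
  ret = um.true_divide(
Traceback (most recent call last):
IndexError: index 2 is out of bounds for axis 0 with size 0
```

Emit:
send_rows([
  {"offset": [0.2, 0.2, 0.4], "turn": 0},
  {"offset": [0.2, 0.2, 0.8], "turn": 0},
  {"offset": [0.2, 0.2, 1.1], "turn": 0},
  {"offset": [0.2, 0.2, 1.3], "turn": 0},
  {"offset": [0.2, 0.2, 1.4], "turn": 0},
  {"offset": [0.2, 0.2, 1.5], "turn": 0},
  {"offset": [0.2, 0.2, 1.5], "turn": 0},
])

```text
t: 8.35
eef_pos: [0.579, -0.2281, 0.2017]
ee_rot: [-3.142, 0.0, -1.426]
force: [0.9, -1.0, -3.8]
width: 0.0135
```

Run:
```python
from h import *
to((.579,-.2285,.1995),-81.7); print(get_state()['moment'])
S=np.load("scene2.npy"); print("scene px checks",S[250,230],S[260,345],S[240,465])
W=np.load("top2.npy");Z=W[...,2]
m=(Z>.084)&(Z<.098)&(abs(W[...,0]-.577)<.06)&(abs(W[...,1]-.237)<.07); P=W[m]
print("knob top",len(P),P.mean(0),P.min(0),P.max(0), (P.min(0)+P.max(0))/2)
m=(Z>.09)&(Z<.125)&(abs(W[...,0]-.577)<.1)&(abs(W[...,1]-.237)<.13)&~((abs(W[...,0]-.577)<.06)&(abs(W[...,1]-.237)<.07))
n,l,st,_=cv2.connectedComponentsWithStats(m.astype(np.uint8)); 
for k in range(1,n):
    if st[k,4]>8: print(" post",st[k,4],W[l==k].mean(0))
m=(Z>.0645)&(Z<.075)&(abs(W[...,0]-.607)<.03)&(abs(W[...,1]-.237)<.03); h=W[m]; print("hub",len(h),h.mean(0)); print(W[204,228],W[232,218])
```

```text
t 8.35 pos [ 0.579  -0.2281  0.2017] yaw -81.71 -> offset [0.04 0.01 0.22] turn -0.01 F [ 0.9 -1.  -3.8] w 0.0135
[-0.01028657  0.15232777  0.01073007]
scene px checks [ 1.26012527 -0.24884779  0.78155988] [ 1.25967986 -0.11267922  0.73629256] [1.26228173 0.04192778 0.7406702 ]
knob top 45 [0.53322475 0.25470554 0.09187921] [0.52519373 0.24580886 0.08405938] [0.54182153 0.26213031 0.09729772] [0.53350763 0.25396959 0.09067855]
 post 50 [0.64441746 0.34109783 0.10344509]
 post 41 [0.64639025 0.13180455 0.09997868]
 post 48 [0.50567205 0.34110162 0.09986803]
 post 39 [0.50638455 0.13063772 0.10386483]
hub 150 [0.60717865 0.23645917 0.06816526]
[0.60235595 0.23535077 0.07172497] [0.53243017 0.25253958 0.09368514]
```

Emit:
send_rows([
  {"offset": [0, 0, 0.1], "turn": 0},
  {"offset": [0, 0, 0.2], "turn": 0},
  {"offset": [0, 0, 0.25], "turn": 0},
  {"offset": [0, 0, 0.25], "turn": 0},
])

```text
t: 8.75
eef_pos: [0.5791, -0.228, 0.1996]
ee_rot: [-3.141, -0.0, -1.426]
force: [-0.5, 0.2, 0.4]
width: 0.0137
```

Emit:
send_rows([
  {"offset": [0, 0, 0], "turn": 0},
  {"offset": [0, 0, 0], "turn": 0},
  {"offset": [0, 0, 0], "turn": 0},
  {"offset": [0, 0, 0], "turn": 0},
  {"offset": [0, 0, 0], "turn": 0},
  {"offset": [0, 0, 0], "turn": 0},
  {"offset": [0, 0, 0], "turn": 0},
  {"offset": [0, 0, 0], "turn": 0},
], hand=0.2)

```text
t: 9.55
eef_pos: [0.579, -0.2281, 0.1991]
ee_rot: [3.142, 0.0, -1.426]
force: [0.5, 0.9, 0.2]
width: 0.0527
```

Emit:
send_rows([
  {"offset": [0, 0, -1], "turn": 0},
  {"offset": [0, 0, -3], "turn": 0},
  {"offset": [0, 0, -6], "turn": 0},
  {"offset": [0, 0, -9], "turn": 0},
  {"offset": [0, 0, -12], "turn": 0},
  {"offset": [0, 0, -15], "turn": 0},
  {"offset": [0, 0, -15], "turn": 0},
])

```text
t: 10.25
eef_pos: [0.5801, -0.2284, 0.3551]
ee_rot: [-3.134, -0.003, -1.425]
force: [1.3, 0.6, 0.1]
width: 0.0526
```

```bash
python3 -c "
from h import *
to((.5335,.2543,.35),-76)"
```

```text
t 10.25 pos [ 0.5801 -0.2284  0.3551] yaw -81.67 -> offset [-48.44  -2.38   0.37] turn -5.67 F [1.3 0.6 0.1] w 0.0526
```

Emit:
send_rows([
  {"offset": [-36, -1.8, 0], "turn": -56},
  {"offset": [-36, -1.8, 0], "turn": -56},
  {"offset": [-36, -1.8, 0], "turn": -56},
  {"offset": [-36, -1.8, 0], "turn": -56},
  {"offset": [-36, -1.8, 0], "turn": -56},
  {"offset": [-36, -1.8, 0], "turn": -56},
  {"offset": [-36, -1.8, 0], "turn": -56},
  {"offset": [-36, -1.8, 0], "turn": -56},
], hand=0)

```text
t: 11.05
eef_pos: [0.5444, 0.1348, 0.3497]
ee_rot: [-3.14, -0.001, -0.442]
force: [-0.8, -0.6, -0.5]
width: 0.0439
```

```bash
python3 -c "
from h import *
to((.5335,.2543,.30),-13.5)
f=grab_frame('top'); W=cloud(f);np.save('top3.npy',W); cv2.imwrite('pics/t3.png',f['frame'])"
```

```text
t 11.05 pos [0.5444 0.1348 0.3497] yaw -25.35 -> offset [ -6.1  -10.33   4.98] turn -11.85 F [-0.8 -0.6 -0.5] w 0.0439
```

Emit:
send_rows([
  {"offset": [-2, -3.4, 1], "turn": -4},
  {"offset": [-4, -7, 3], "turn": -8},
  {"offset": [-6.1, -10.3, 5], "turn": -11.9},
  {"offset": [-6.1, -10.3, 5], "turn": -11.9},
  {"offset": [-6.1, -10.3, 5], "turn": -11.9},
  {"offset": [-6.1, -10.3, 5], "turn": -11.9},
])

```text
t: 11.7
eef_pos: [0.5349, 0.2491, 0.2996]
ee_rot: [-3.142, -0.0, -0.243]
force: [1.1, 0.5, 0.1]
width: 0.0437
```

```bash
python3 -c "
from h import *
to((.5335,.2543,.244),-13.5)
f=grab_frame('scene'); cv2.imwrite('pics/s3.png',cv2.resize(f['frame'][150:290,320:480],None,fx=4,fy=4,interpolation=cv2.INTER_CUBIC))
W=np.load('top3.npy'); im=cv2.imread('pics/t3.png'); Z=W[...,2]
m=(Z>.006)&(Z<.016)&(abs(W[...,0]-.58)<.15)&(abs(W[...,1]+.228)<.15)
P=W[m]; r=cv2.minAreaRect((P[:,:2]*1000).astype(np.float32)); print('plate',len(P),r,P[:,2].mean())
cv2.imwrite('pics/t3c.png',cv2.resize(im[140:300,300:500],None,fx=3,fy=3))"
```

```text
t 11.7 pos [0.5349 0.2491 0.2996] yaw -13.9 -> offset [-0.27 -0.47  5.56] turn -0.4 F [1.1 0.5 0.1] w 0.0437
plate 7172 ((579.8591918945312, -227.46731567382812), (299.4464111328125, 297.9386291503906), 0.223727285861969) 0.009621102333081557
```

View pics/t3c.png

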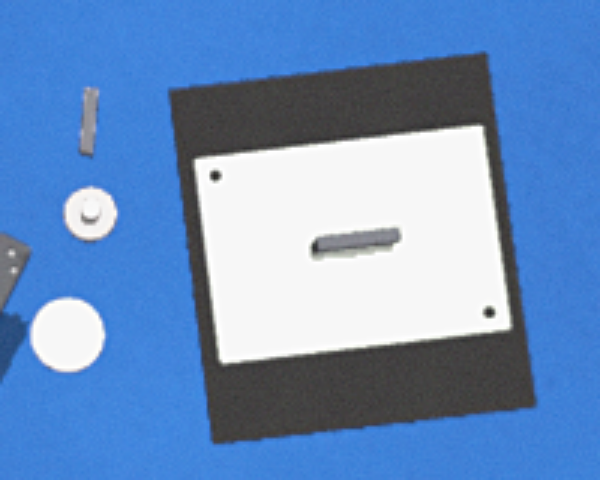

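View pics/s3.png

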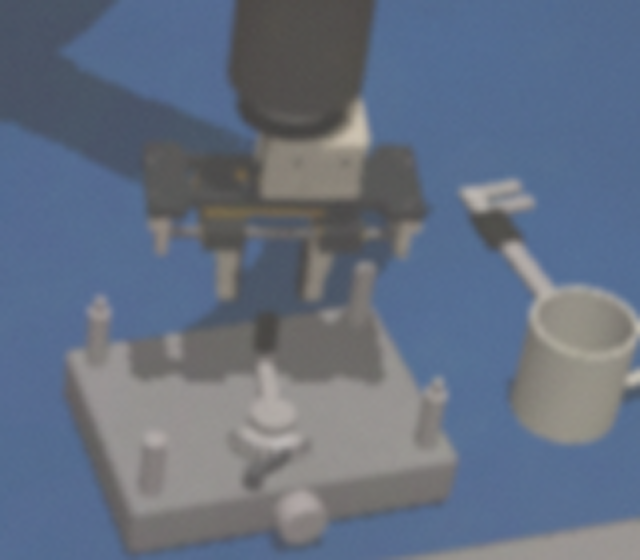

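The plate lies flat, handle up, centred and square on the mat (crop: plate centre about (352,243), mat centre about (352,247)). The open fingers are above the knob at about (265,330). I'll lower them and grip gently.

Emit:
send_rows([
  {"offset": [-0.2, -0.4, 0.5], "turn": 0},
  {"offset": [-0.2, -0.4, 2], "turn": 0},
  {"offset": [-0.2, -0.4, 3.5], "turn": 0},
  {"offset": [-0.2, -0.4, 4.8], "turn": 0},
  {"offset": [-0.2, -0.4, 5.5], "turn": 0},
  {"offset": [-0.2, -0.4, 5.5], "turn": 0},
  {"offset": [-0.2, -0.4, 5.5], "turn": 0},
])

```text
t: 12.45
eef_pos: [0.5339, 0.2544, 0.2445]
ee_rot: [-3.141, -0.0, -0.241]
force: [0.7, 0.3, 0.2]
width: 0.0436
```

```bash
python3 -c "
from h import *
to((.5335,.2543,.244),-13.5)
f=grab_frame('scene'); cv2.imwrite('pics/s4.png',cv2.resize(f['frame'][150:290,320:480],None,fx=4,fy=4,interpolation=cv2.INTER_CUBIC))"
```

```text
t 12.45 pos [0.5339 0.2544 0.2445] yaw -13.82 -> offset [-0.04  0.02  0.05] turn -0.32 F [0.7 0.3 0.2] w 0.0436
```

View pics/s4.png

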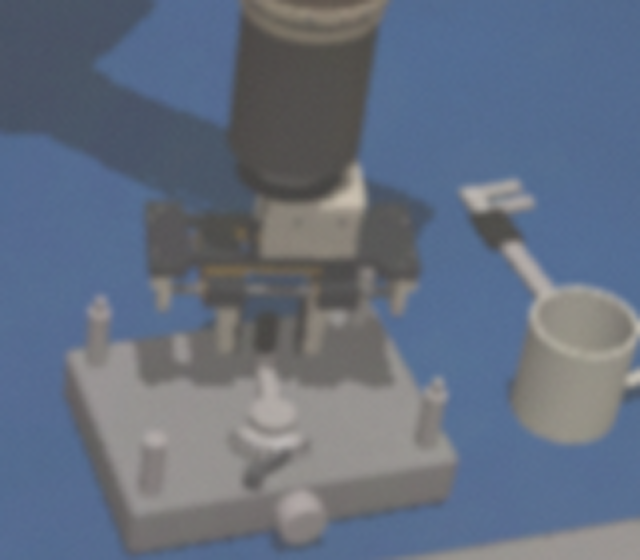

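The knob at (266,332) stands between the two fingers, and the body is clear above the posts. I'll close.

Emit:
send_rows([
  {"offset": [0, 0, 0], "turn": 0},
  {"offset": [0, 0, 0], "turn": 0},
  {"offset": [0, 0, 0], "turn": 0},
  {"offset": [0, 0, 0], "turn": 0},
  {"offset": [0, 0, 0], "turn": 0},
  {"offset": [0, 0, 0], "turn": 0},
  {"offset": [0, 0, 0], "turn": 0},
  {"offset": [0, 0, 0], "turn": 0},
], hand=-1, squeeze=12)

```text
t: 13.3
eef_pos: [0.5336, 0.2542, 0.2443]
ee_rot: [3.141, 0.0, -0.241]
force: [-1.1, -2.8, 4.2]
width: 0.0174
```

```bash
python3 -c "
from h import *
to((.5335,.2543,.244),-13.5)
s=get_state();print(s['moment'])
h=np.array([.606,.2368]); k=s['eef_pos'][:2]; d=k-h; print(np.hypot(*d),np.degrees(np.arctan2(d[1],d[0])))
Rm=R.from_euler('xyz',s['ee_rot']).as_matrix()
for a in (3,6,7,8,9,10,11,12,13): 
  n=h+R.from_euler('z',a,degrees=True).as_matrix()[:2,:2]@d
  print(a,np.round(Rm.T@np.r_[n-k,0]*100,2))"
```

```text
t 13.3 pos [0.5336 0.2542 0.2443] yaw -13.81 -> offset [-0.01 -0.    0.03] turn -0.31 F [-1.1 -2.8  4.2] w 0.0174
[-0.87843124  0.68633251  0.03095714]
0.07445243365940868 166.44656526851801
3 [0.01 0.39 0.  ]
6 [0.04 0.78 0.  ]
7 [0.06 0.91 0.  ]
8 [0.08 1.04 0.  ]
9 [0.1  1.16 0.  ]
10 [0.12 1.29 0.  ]
11 [0.14 1.42 0.  ]
12 [0.17 1.55 0.  ]
13 [0.2  1.67 0.  ]
```

Emit:
send_rows([
  {"offset": [0.01, 0.26, 0], "turn": -2},
  {"offset": [0.02, 0.52, 0], "turn": -4},
  {"offset": [0.04, 0.78, 0], "turn": -6},
  {"offset": [0.08, 1.04, 0], "turn": -8},
  {"offset": [0.08, 1.04, 0], "turn": -8},
])

```text
t: 13.8
eef_pos: [0.5321, 0.2454, 0.2444]
ee_rot: [-3.139, -0.001, -0.1]
force: [-2.0, 5.3, 1.5]
width: 0.0177
```

```bash
cat > a.py <<'E'
from h import *
s=get_state();h=np.array([.606,.2368]); d=s['eef_pos'][:2]-h; a=np.degrees(np.arctan2(d[1],d[0]))%360
t=np.array([-d[1],d[0]])/np.hypot(*d)
print('t',s['t'],'r',np.hypot(*d),'progress',a-166.45,'yaw prog',np.degrees(s['ee_rot'][2])+13.81,'Ftan',s['force'][:2]@t,'Frad',s['force'][:2]@d/np.hypot(*d),'F',s['force'],'M',s['moment'],'w',s['width'])
E
python3 a.py
```

```text
t 13.8 r 0.07440401965403623 progress 6.926727742483848 yaw prog 8.078568826448407 Ftan -5.044365505163909 Frad 2.5855095328010944 F [-1.98643356  5.30891369  1.49198504] M [1.72143566 1.06086531 0.01801519] w 0.017746708151691295
```

Emit:
send_rows([
  {"offset": [0.02, 0.26, 0], "turn": -2},
  {"offset": [0.05, 0.4, 0], "turn": -3},
  {"offset": [0.08, 0.52, 0], "turn": -4},
  {"offset": [0.08, 0.52, 0], "turn": -4},
])

```text
t: 14.2
eef_pos: [0.5319, 0.2392, 0.2443]
ee_rot: [-3.141, 0.0, -0.031]
force: [-4.3, 0.5, 5.2]
width: 0.0178
```

```bash
python3 a.py
```

```text
t 14.2 r 0.07417056194115673 progress 11.689914982258273 yaw prog 12.041777938071679 Ftan -0.37188068955337183 Frad 4.320416354761548 F [-4.30606896  0.51192072  5.17581511] M [0.32920594 1.77695221 0.10961477] w 0.017845410066594715
```

First click: the tangential push fell from 5.0 to 0.4 N at 11.7°. On to the second.

Emit:
send_rows([
  {"offset": [-0.02, 0.26, 0], "turn": -2},
  {"offset": [-0.02, 0.52, 0], "turn": -4},
  {"offset": [0.0, 0.78, 0], "turn": -6},
  {"offset": [0.03, 1.04, 0], "turn": -8},
  {"offset": [0.03, 1.04, 0], "turn": -8},
])

```text
t: 14.7
eef_pos: [0.532, 0.2293, 0.2443]
ee_rot: [-3.14, -0.001, 0.109]
force: [-5.3, 4.0, 3.4]
width: 0.0172
```

```bash
python3 a.py
```

```text
t 14.7 r 0.07435941853743311 progress 19.36056844307174 yaw prog 20.060956531759935 Ftan -4.477133793530041 Frad 4.908601921617038 F [-5.33664593  3.95718461  3.36695284] M [1.53021557 1.83140179 0.0635008 ] w 0.017246000492336863
```

Emit:
send_rows([
  {"offset": [0.02, 0.26, 0], "turn": -2},
  {"offset": [0.05, 0.4, 0], "turn": -3},
  {"offset": [0.07, 0.52, 0], "turn": -4},
  {"offset": [0.07, 0.52, 0], "turn": -4},
])

```text
t: 15.1
eef_pos: [0.5331, 0.2236, 0.2443]
ee_rot: [-3.141, 0.001, 0.178]
force: [-4.6, 2.3, 5.5]
width: 0.0177
```

```bash
python3 a.py
```

```text
t 15.1 r 0.07410439537802077 progress 23.8445535089144 yaw prog 24.02460081271706 Ftan -3.0463842400772663 Frad 4.138833049820191 F [-4.61662157  2.25769822  5.51537842] M [0.62946688 2.09040618 0.08526567] w 0.017677176527398034
```

Emit:
send_rows([
  {"offset": [0, 0, 0], "turn": 0},
  {"offset": [0, 0, 0], "turn": 0},
])

```text
t: 15.3
eef_pos: [0.5331, 0.2235, 0.2442]
ee_rot: [-3.141, 0.001, 0.178]
force: [-6.2, 1.6, 6.1]
width: 0.0176
```

```bash
python3 a.py
```

```text
t 15.3 r 0.07411713853162302 progress 23.855418152000397 yaw prog 23.9924007009517 Ftan -2.645232572735048 Frad 5.845841180704143 F [-6.22475636  1.55676676  6.14491907] M [0.58700613 2.03925547 0.12031973] w 0.017577694501806653
```

Emit:
send_rows([
  {"offset": [-0.01, 0.26, 0], "turn": -2},
  {"offset": [0.0, 0.52, 0], "turn": -4},
  {"offset": [0.02, 0.78, 0], "turn": -6},
  {"offset": [0.05, 1.04, 0], "turn": -8},
  {"offset": [0.05, 1.04, 0], "turn": -8},
])

```text
t: 15.8
eef_pos: [0.5355, 0.2136, 0.2443]
ee_rot: [-3.141, -0.0, 0.318]
force: [-5.9, 5.1, 5.4]
width: 0.0179
```

```bash
python3 a.py
```

```text
t 15.8 r 0.07421706946359569 progress 31.791578048929694 yaw prog 32.0521566509832 Ftan -6.666855198132164 Frad 4.004742835795047 F [-5.89037213  5.07823193  5.37291557] M [1.51466537 2.39076006 0.09498631] w 0.017901204922318906
```

Emit:
send_rows([
  {"offset": [0.02, 0.26, 0], "turn": -2},
  {"offset": [0.05, 0.4, 0], "turn": -3},
  {"offset": [0.07, 0.53, 0], "turn": -4},
  {"offset": [0.07, 0.53, 0], "turn": -4},
  {"offset": [0.07, 0.53, 0], "turn": -4},
])

```text
t: 16.3
eef_pos: [0.5376, 0.2086, 0.2442]
ee_rot: [-3.141, 0.001, 0.387]
force: [-5.4, 2.0, 5.4]
width: 0.0174
```

```bash
python3 a.py
```

```text
t 16.3 r 0.07394018718060831 progress 35.95264891400865 yaw prog 35.97741030371203 Ftan -3.884920570817523 Frad 4.188785396973308 F [-5.35324532  1.99531839  5.39607797] M [0.84330089 2.3858176  0.10913513] w 0.017384719951740516
```

The force dropped again, from 6.7 to 3.9 N at 36°. To check that the pawl is holding, I'll back off 2 mm, which should make the pawl push back, and then return.

Emit:
send_rows([
  {"offset": [0, -0.1, 0], "turn": 0},
  {"offset": [0, -0.2, 0], "turn": 0},
  {"offset": [0, -0.2, 0], "turn": 0},
])

```text
t: 16.6
eef_pos: [0.5372, 0.2099, 0.2442]
ee_rot: [3.141, 0.001, 0.387]
force: [-3.8, -3.4, 6.2]
width: 0.0176
```

```bash
python3 a.py
python3 -c "
from h import *
f=grab_frame('scene'); cv2.imwrite('pics/s5.png',cv2.resize(f['frame'][150:290,320:480],None,fx=4,fy=4,interpolation=cv2.INTER_CUBIC))
f=grab_frame('top'); cv2.imwrite('pics/t5.png',f['frame'])"
```

```text
t 16.6 r 0.07389714318081184 progress 34.937173585094285 yaw prog 35.97655864692524 Ftan 1.7461042849028445 Frad 4.73527698496679 F [-3.77244489 -3.35266876  6.20918063] M [-0.9481833   1.37295475 -0.04090472] w 0.017614280229574963
```

View pics/s5.png

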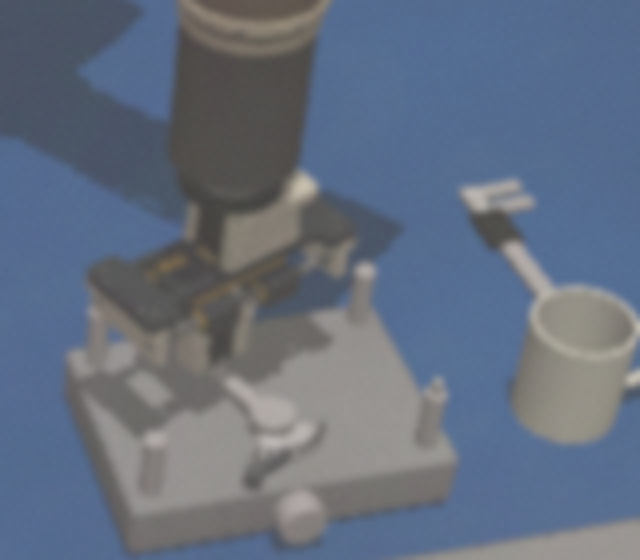

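The reaction reversed from −3.9 to +1.7 N over 1.4 mm, so the pawl holds the lever at about 35–36°. The picture agrees: the lever points at the fingers near (225,370), and the body stands clear of the posts. I'll return 1 mm forward, check and hand in.

Emit:
send_rows([
  {"offset": [0, 0.1, 0], "turn": 0},
  {"offset": [0, 0.1, 0], "turn": 0},
  {"offset": [0, 0.1, 0], "turn": 0},
  {"offset": [0, 0.1, 0], "turn": 0},
  {"offset": [0, 0.1, 0], "turn": 0},
])

```text
t: 17.2
eef_pos: [0.5374, 0.2092, 0.2442]
ee_rot: [3.142, 0.001, 0.387]
force: [-4.2, -1.0, 5.3]
width: 0.0178
```

```bash
python3 a.py && python3 -c "
from station import *
print(job_done())"
```

```text
t 17.2 r 0.07390465235055142 progress 35.466797811735006 yaw prog 35.9751677671442 Ftan -0.6660017215409829 Frad 4.244036137342935 F [-4.18589799 -0.96626034  5.27656669] M [-0.13599184  1.90452896  0.07694637] w 0.017750238749935986
the job is handed in; nothing more can be done
None
```

I laid the guard plate flat, handle up, in the middle of the mat and let go of it. I then swung the lever three clicks anticlockwise and handed in at about 17 s with the fingers still gripping the knob.

**Plate:** the top picture after release shows it centred and square on the mat, within about 2 mm.

**Lever:**
- The push at the knob dropped after each notch: 5.0 to 0.4 N, 4.5 to 3.0 N and 6.7 to 3.9 N. The last two drops were smaller than the roughly 6 N stated.
- To confirm the third click I backed off slightly, and the pawl pushed back (the force went from −3.9 to +1.7 N).
- The final angle was about 35.5° on from the start, well short of the fourth click at 45°.

**Checks that failed or disagreed:**
- The scene camera's depth did not give sensible positions, so I measured from the top camera only and used the scene camera just to look.
- My automatic fit of the plate on the mat also picked up the mat, so the placement was judged from the picture and the arm's position at release.
- A steady side force of about 4 N and an upward force of about 5 N remained at the grip. Both are far below the limits.

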